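# Dispense one sheet weight and push it on to the blue proof

### The job

Press the red plunger of the weight dispenser all the way down once and let it come back up, so that one brass weight comes out on to the bench. Then push that weight aside over the bench with the fingertips, without gripping it, lifting it or pressing hard on it, until it lies wholly inside the ring on the blue proof sheet. Leave the other weights in the dispenser and do not disturb the things around.

Things in the scene. Friction and masses are not known exactly. Their poses are not given: they have to be found in the camera images.
- dispenser: Small grey bench dispenser, fixed, 108 (x) x 56 (y) x 48 mm without its plunger. Origin on the worktop under the centre of the clear upright magazine that holds a stack of three brass weights. Its own -x side, facing the robot give or take the yaw, has the outlet gate; the grey housing with the plunger is on the +x side, its top 40 mm above the worktop; the front face of the magazine is 22 mm from the origin toward -x.
- plunger (a joint): Plunger travel: 0 m when up, 0.024 m when fully down (20 mm or more counts as down). A spring raises it; it takes about 6 N at first and 8 to 12 N near the bottom of its travel, where it meets a firm stop. One full stroke drives a flat pusher 50 mm out of the gate and with it the lowest weight; when the plunger is let up, the pusher goes back in and the next weights drop 12 mm. Every further full stroke would eject a further weight.
- plunger_top (a point): Centre of the top of the red round plunger cap, 32 mm across (flat top 20 mm across), 76 mm above the worktop when up and 52 mm when down; 50 mm from the dispenser's origin along its +x. It moves with the plunger and is pressed straight down.
- magazine (a point): Point on the worktop under the centre of the magazine (the dispenser's origin).
- landing (a point): Point on the worktop in front of the gate, 49 mm from the dispenser's origin along its -x, about where the ejected weight ends up (it may slide a few cm further).
- weight_1: The lowest brass weight in the stack, the one that one press ejects: a flat round disc 34 mm across, 12 mm thick, 70 g give or take. Origin in the centre of its underside, z up. It lies 3 mm above the worktop in the magazine, then flat on the worktop, where it slides easily (polished, friction about 0.25).
- weight_2: The second brass weight, on top of the lowest; same shape. Must stay in the magazine.
- weight_3: The third brass weight, top of the stack; same shape. Must stay in the magazine.
- blue_ring (a point): Centre of the ring on the blue proof sheet, worktop height: ring line of 72 mm inner diameter, in the near margin of a flat white paper sheet 165 x 100 mm with a blue printed rectangle further from the robot. The paper is no obstacle. The sheet lies about 12 cm to the left or to the right of the landing point.
- yellow_ring (a point): The same on the other, yellow proof sheet, on the other side of the dispenser. Not the goal.
- ink_tin_4: Ink tin, 71 mm across, 51 mm tall, with pink and green label, standing just behind the dispenser. Bystander; origin under its centre.
- clip_a: Black bulldog clip, 26 x 50 x 35 mm, near edge of the bench. Bystander.
- marker: Blue and white marker pen, 135 mm long, near edge of the bench. Bystander.
- scissors: Scissors with blue bows, 176 mm long, near left. Bystander.
- water_jar: Glass jar of thinned ink, 66 mm across, 82 mm tall, at the back right. Bystander; origin under its centre.
- glass_scraper: Scraper with wooden handle, 150 mm long, near right. Bystander.
Things that resemble listed ones, but are neither listed nor needed, are in the scene too. Leave any orange look-alike of the dispenser alone.

How it is judged:
By the outcome, as a careful person would: the job done as asked, in the order asked, and still so for the second after the job is handed in, with the robot touching nothing.
It also fails if it takes over 48 s, if anything falls off the work surface, if the arm or the gripper's body presses on something with over 40 N, if the wrist force passes 120 N, or if a joint passes its speed limit or range.

### The arm

A 6-joint arm with a two-finger parallel gripper is mounted at the origin on a cart in front of the work surface, level with it; the furniture and walls round the work are solid. World frame = base frame: x ahead of the robot, y to its left, z up, the work surface at z = 0. Lengths are in mm, angles in rad, forces in N, time in s.
With the tool pointing down it reaches from about 400 to 925 mm from the base axis. Payload 12.5 kg.
Tool frame: the origin (TCP) lies on the centre line of the jaws, within the pads' length; the fingertips stand 14 mm ahead of it and the grasp point (between the pads) lies 5 mm behind it; z points along the fingers, y is the direction in which the jaws open and shut (so a half turn about z gives the same grasp; the last joint's range is limited). The gripper opens to 95 mm and grips with 3 to 60 N. Pads are 20 mm wide; open, the fingers measure 119 mm over their backs; the gripper's body (75 mm by 180 mm) begins 59 mm behind the grasp point.
Start: joints at [-1.447, 0.491, 1.559, -0, 1.092, -0.106], TCP at [142.387, -608.585, 194.261] pointing down, gripper open.
Joint ranges: [-3.1, 3.1], [-0.84, 2.19], [0.05, 2.79], [-1.13, 4.28], [0.06, 2.93], [-2.69, 2.69]. Speed limits (rad/s): [2.22, 2.22, 2.79, 3.14, 3.14, 3.14].

### API

Orientations are given as [roll, pitch, yaw] about the fixed x, y, z axes, in that order (R = Rz(yaw) Ry(pitch) Rx(roll)).
In Python, from cell import * gives the robot as it stands.
- The arm moves only by the tool play_rows, never from a script. Its argument "moves" is a list of rows, each a list of 7 numbers: the shift along the tool's x, y, z in m, then the turn, a rotation vector about the tool's x, y, z in rad, then the opening in per cent of the stroke, from 0 (shut) to 100 (fully open). In form: [[tx, ty, tz, ax, ay, az, claw], ...]. A call has 1 to 8 rows; each row shifts and turns the pose as measured when the row begins, along the tool's axes as they then stand; what a row does not reach is not made up. A row lasts 1/10 s, in which the tool goes at most 50 mm and 8.59 degrees, less where a joint would pass 70% of its speed; a pose out of reach is approached as far as the arm can. A call is refused whole if a number of a shift passes 0.05 or a number of a turn 0.15, either way. A call with a gripper value outside its range is refused whole. The fingers move at their own pace and stop on an object; the grip force is fixed at half the most. Time passes only in rows, so rows that do not move let the fingers close. It gives the time, the measured TCP pose, the force and the opening at its end, in the units of the state.
- state(): the state, without advancing time (a new reading comes with each control period).
- read_camera(name): name is "scene" or "top"; returns a dict with "img" (420x560x3 uint8, red, green, blue), "fx", "fy", "cx", "cy" (pixels), "R" (3x3) and "t" (3): a world point X has camera coordinates R X + t. Camera axes: x right, y down, z forward; pixel columns grow to the right and rows downward; lengths in mm; the calibration is good to about 2 mm. A picture is of the moment at which its call begins. There is no depth.
- job_done(): hands the job in, once; it reports no verdict.
The state is a dict: "t": time; "joints": joint angles; "qvel": joint speeds; "tau": joint torques, N m; "eef_pos": TCP position; "tcp_rot": TCP orientation; "ft_force": force on the tool from outside, world axes, zero at the start; "moment": the same for the moment, N m; "opening": opening from 0.0 (shut) to 1.0 (fully open).
Only numpy, scipy, OpenCV 4.12 (cv2) and the standard library are available. Lean on these libraries where they do the work, as an engineer would, in place of code of your own. Each camera call takes 0.05 s, during which the arm holds its last target.

## Working session

There is one attempt and no reset: what is moved stays moved. The work goes in short steps, Python scripts to look and compute and a tool call to move; the robot and the scene stay as the last step left them, time stands still between calls to the robot, and variables do not carry over. Pictures are saved under pics/ and viewed, and the job is handed in when it is done.

Besides the shell and the picture viewer there is one more tool, called after "Emit:" as name(argument=value, ...), one argument or row to a line, values as JSON. play_rows: Moves the arm, as the interface text tells. Its arguments: {"type":"object","properties":{"moves":{"type":"array"}},"required":["moves"]}

```bash
mkdir -p pics; ls; python3 - <<'E'
from cell import *
import cv2
s=state(); print(s)
for n in("scene","top"):
    c=read_camera(n); cv2.imwrite(f"pics/{n}0.png",c["img"][:,:,::-1]); print(n,{k:c[k] for k in c if k!="img"})
E
```

```text
pics
{'t': 0.0, 'joints': array([-1.44660269e+00,  4.91575212e-01,  1.55949902e+00, -2.68663684e-05,
        1.09169565e+00, -1.05587570e-01]), 'qvel': array([-2.64414600e-05, -6.17488427e-05,  1.37704366e-03,  1.44922229e-03,
        2.82613261e-04,  2.97217703e-04]), 'tau': array([-3.49167363e-03, -6.12653446e+01, -2.58185345e+01,  6.90958486e-02,
        4.81200521e-02, -9.56102440e-05]), 'eef_pos': array([ 142.33931414, -608.27607073,  193.63497162]), 'tcp_rot': array([-3.14041947e+00, -1.00376103e-04,  2.29793546e-01]), 'ft_force': array([-0.72734873, -0.50704182, -0.28822244]), 'moment': array([ 0.03605277, -0.00339558, -0.04576469]), 'opening': 0.9982190739741018}
scene {'fx': 479.5129126443316, 'fy': 479.5129126443316, 'cx': 286.8890383075665, 'cy': 211.37445201900815, 'R': array([[-0.61433344, -0.7888082 ,  0.01939215],
       [-0.33622897,  0.23946735, -0.9108268 ],
       [ 0.71382386, -0.56607156, -0.41233297]]), 't': array([ 380.62849003,  261.44911038, 1138.69691256])}
top {'fx': 518.0295590769402, 'fy': 518.0295590769402, 'cx': 279.57474538000434, 'cy': 218.6028787093739, 'R': array([[ 0.01304068, -0.99991418, -0.00125568],
       [-0.99732126, -0.01291645, -0.07199637],
       [ 0.07197397,  0.00219119, -0.9974041 ]]), 't': array([  47.72847089,  573.515295  , 1251.55426578])}
```

View pics/scene0.png

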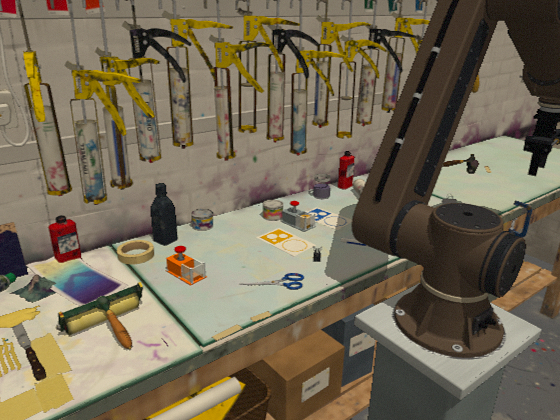

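View pics/top0.png

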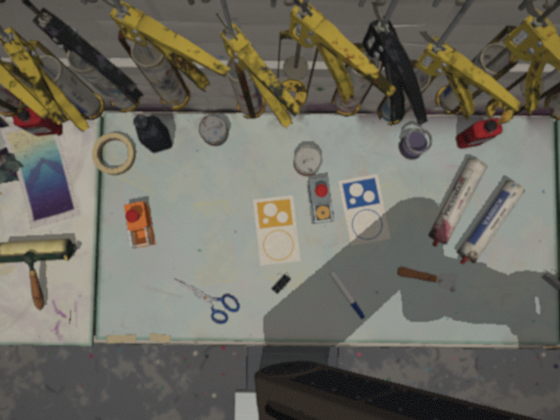

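Scene: the grey dispenser with its red cap is at top-view (321,188), scene (296,205). The orange look-alike is at top (134,214), scene (180,250). The other red things are red cans, at top (480,130) and (35,122). The blue ring is at top (367,224), and the yellow ring, not the goal, is at (278,246). I choose the grey dispenser and will check it in a crop.

```bash
cat > h.py <<'E'
import numpy as np, cv2
def ray(c,u,v):
    R=np.array(c["R"]);t=np.array(c["t"])
    d=R.T@np.array([(u-c["cx"])/c["fx"],(v-c["cy"])/c["fy"],1]); return -R.T@t,d
def onz(c,u,v,z):
    o,d=ray(c,u,v); return o+d*(z-o[2])/d[2]
def proj(c,X):
    p=np.array(c["R"])@np.array(X,float)+c["t"]; return c["cx"]+c["fx"]*p[0]/p[2],c["cy"]+c["fy"]*p[1]/p[2]
def two(c1,p1,c2,p2):
    o1,d1=ray(c1,*p1);o2,d2=ray(c2,*p2)
    A=np.stack([d1,-d2],1);s=np.linalg.lstsq(A,o2-o1,rcond=None)[0]
    a=o1+s[0]*d1;b=o2+s[1]*d2;return (a+b)/2,np.linalg.norm(a-b)
E
python3 - <<'E'
from cell import *
from h import *
T=read_camera("top");S=read_camera("scene")
def redc(c,x0,y0,x1,y1):
    im=c["img"][y0:y1,x0:x1].astype(int);m=(im[...,0]>110)&(im[...,1]<70)&(im[...,2]<80)
    ys,xs=np.nonzero(m);print(len(xs),xs.min()+x0,xs.max()+x0,ys.min()+y0,ys.max()+y0);return xs.mean()+x0,ys.mean()+y0
a=redc(T,305,170,340,225);b=redc(S,280,190,320,235)
print(a,b,two(T,a,S,b)); print("cap z70",onz(T,*a,70))
im=T["img"][:,:,::-1]
cv2.imwrite("pics/crop_t.png",cv2.resize(im[135:265,240:400],None,fx=5,fy=4.6,interpolation=cv2.INTER_CUBIC)[:, :800])
im=S["img"][:,:,::-1]
cv2.imwrite("pics/crop_s.png",cv2.resize(im[180:270,245:365],None,fx=6,fy=6,interpolation=cv2.INTER_CUBIC))
E
```

```text
120 315 327 184 196
37 280 298 201 216
(np.float64(320.925), np.float64(190.14166666666665)) (np.float64(292.0810810810811), np.float64(204.56756756756758)) (array([640.67572502, -40.27487565,  64.61204554]), np.float64(5.65154154601464))
cap z70 [638.17250209 -42.0286124   70.        ]
```

View pics/crop_t.png

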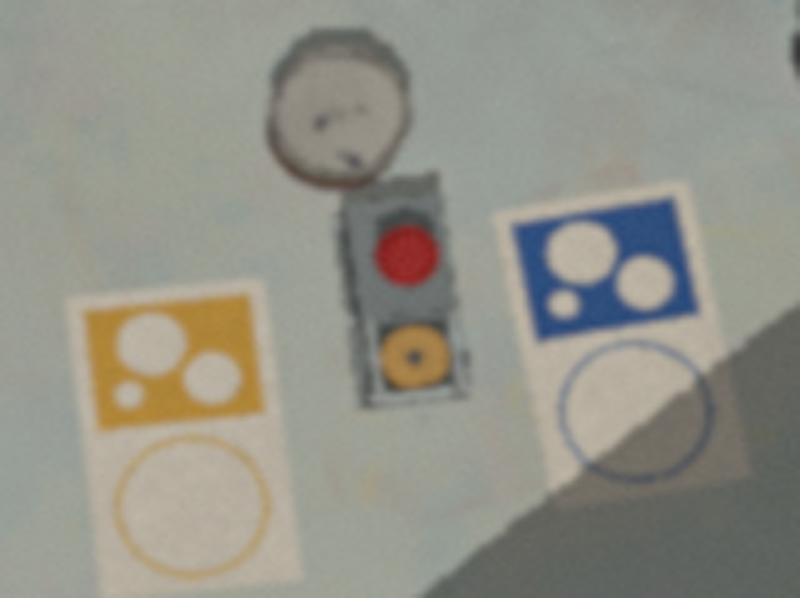

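View pics/crop_s.png

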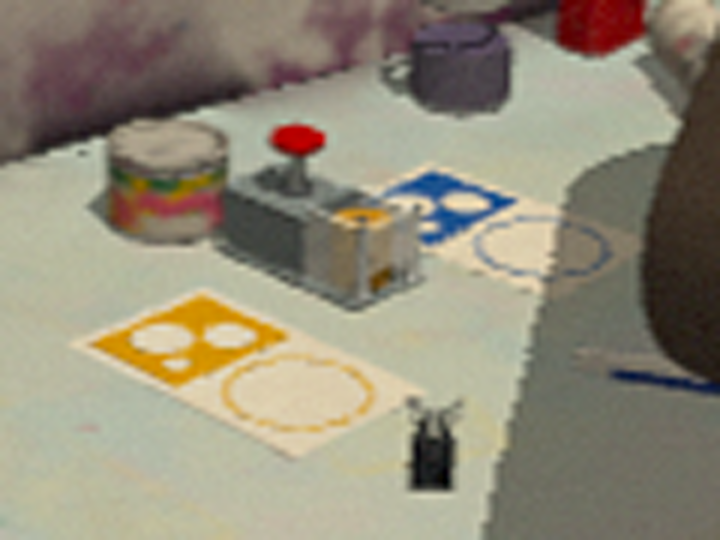

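Confirmed: the grey dispenser has its brass stack, top weight at crop (415,357), and its cap at crop (407,254), in line with each other. The blue ring is at crop (636,411). I'll measure these now.

```bash
python3 - <<'E'
from cell import *
from h import *
T=read_camera("top");S=read_camera("scene")
im=T["img"].astype(int)
def cen(m,x0,y0,x1,y1):
    ys,xs=np.nonzero(m[y0:y1,x0:x1]);return (xs.mean()+x0,ys.mean()+y0),len(xs)
red=(im[...,0]>110)&(im[...,1]<70)&(im[...,2]<80)
a,_=cen(red,310,180,335,200)
print("cap",onz(T,*a,74), two(T,a,S,(294.7,203)))
br=(im[...,0]-im[...,2]>60)&(im[...,1]>90)
b,n=cen(br,312,203,334,222);print("brass",b,n,onz(T,*b,39))
C=onz(T,*a,74);B=onz(T,*b,39);print("d",C-B,np.linalg.norm((C-B)[:2]),np.arctan2(*(C-B)[:2][::-1]))
bl=(im[...,2]-im[...,0]>25)
sub=np.zeros_like(bl);sub[209:242,348:386]=bl[209:242,348:386]
ys,xs=np.nonzero(sub);el=cv2.fitEllipse(np.stack([xs,ys],1).astype(np.float32));print("ring",el,len(xs),onz(T,*el[0],0))
print("ring crop",onz(T,240+636/5,135+411/4.6,0))
for n,p in dict(clip=(281,283),mk1=(333,273),mk2=(362,317),scr=(400,270)).items(): print(n,onz(T,*p,0))
p=onz(S,245+540/6,180+247/6,0);print("ring from scene",p)
# housing top edges
for q in [(345,190),(437,178),(455,315),(355,322)]: print("hous",onz(T,240+q[0]/5,135+q[1]/4.6,40))
for q in [(362,408),(466,398)]: print("mag",onz(T,240+q[0]/5,135+q[1]/4.6,48))
E
```

```text
cap [637.74220389 -41.77932122  74.        ] (array([637.2337143 , -43.06323225,  71.03370753]), np.float64(2.75878499355131))
brass (np.float64(322.5859375), np.float64(212.1875)) 128 [588.45559148 -48.84339852  39.        ]
d [49.28661241  7.0640773  35.        ] 49.790273658623214 0.1423569872224068Traceback (most recent call last):
  File "<stdin>", line 15, in <module>
cv2.error: OpenCV(4.12.0) /io/opencv/modules/imgproc/src/shapedescr.cpp:361: error: (-201:Incorrect size of input array) There should be at least 5 points to fit the ellipse in function 'fitEllipseNoDirect'
```

```bash
python3 - <<'E'
from cell import *
from h import *
T=read_camera("top");S=read_camera("scene")
im=T["img"].astype(int)
bl=(im[...,2]-im[...,0]>0)
sub=np.zeros_like(bl);sub[207:242,346:388]=bl[207:242,346:388]
ys,xs=np.nonzero(sub);print(len(xs))
if len(xs)>5:
    el=cv2.fitEllipse(np.stack([xs,ys],1).astype(np.float32));print("ring",el,onz(T,*el[0],0))
print("ring crop",onz(T,240+636/5,135+411/4.6,0))
print("L,R",onz(T,240+558/5,135+411/4.6,0),onz(T,240+715/5,135+411/4.6,0))
print("U,D",onz(T,240+636/5,135+341/4.6,0),onz(T,240+636/5,135+482/4.6,0))
for n,p in dict(clip=(281,283),mk1=(333,273),mk2=(362,317),scr=(400,270)).items(): print(n,onz(T,*p,0))
print("ring from scene",onz(S,245+542/6,180+247/6,0))
for q in [(495,215),(685,183),(750,470),(550,505)]: print("sheet",onz(T,240+q[0]/5,135+q[1]/4.6,0))
for q in [(345,190),(437,178),(455,315),(355,322)]: print("hous",onz(T,240+q[0]/5,135+q[1]/4.6,40))
for q in [(362,408),(466,398)]: print("mag",onz(T,240+q[0]/5,135+q[1]/4.6,48))
E
```

```text
120
ring ((364.8803405761719, 222.31649780273438), (28.432645797729492, 37.76732635498047), 133.39418029785156) [ 567.81004227 -157.65080481    0.        ]
ring crop [ 562.80897727 -163.43921415    0.        ]
L,R [ 562.30478307 -124.55074333    0.        ] [ 563.31959657 -202.82325265    0.        ]
U,D [ 600.90521827 -163.40622438    0.        ] [ 524.33302345 -163.47253274    0.        ]
clip [414.67873339  49.61460575   0.        ]
mk1 [440.97753551 -78.85800003   0.        ]
mk2 [ 334.12707919 -150.83965847    0.        ]
scr [ 450.54477508 -244.77701192    0.        ]
ring from scene [ 561.66171468 -163.97121963    0.        ]
sheet [668.97808173 -92.62645798   0.        ]
sheet [ 687.80721427 -187.92938989    0.        ]
sheet [ 531.56169634 -220.19732557    0.        ]
sheet [ 511.34788477 -120.72772465    0.        ]
hous [675.54263851 -15.09837844  40.        ]
hous [682.5202621  -59.81150067  40.        ]
hous [609.81334355 -68.9997324   40.        ]
hous [605.48302724 -20.57139302  40.        ]
mag [559.63783968 -23.85664015  48.        ]
mag [565.51647852 -73.76223801  48.        ]
```

Checks agree: cap to stack is 49.8 mm (50 expected), yaw is 0.14, and the ring centre is about (562,-163.5) from both views with a 77 mm outer diameter. The landing point is about (540,-56). Next I'll plan the approach above the cap at (638,-42) with the gripper shut.

```bash
cat > plan.py <<'E'
import sys
from cell import *
from scipy.spatial.transform import Rotation as Ro
import numpy as np
s=state(); p=np.array(s["eef_pos"]); e=s["tcp_rot"]; R=Ro.from_euler("xyz",e)
print("t",round(s["t"],2),"p",p.round(1),"rpy",np.round(e,3),"F",np.round(s["ft_force"],1),"op",round(s["opening"],3))
if len(sys.argv)>1:
    x,y,z,yaw,N=map(float,sys.argv[1:6]);N=int(N)
    G=Ro.from_euler("xyz",[np.pi,0,yaw]); w=(R.inv()*G).as_rotvec()/N
    d=(np.array([x,y,z])-p)/N/1000
    for i in range(min(N,8)): print((list((R*Ro.from_rotvec(w*i)).inv().apply(d).round(3))+list(w.round(3))))
E
python3 plan.py 638 -42 150 1.571 20
```

```text
t 0.4 p [ 142.4 -608.6  194.2] rpy [-3.142 -0.     0.23 ] F [ 0.  -0.8 -0.2] op 1.002
[np.float64(0.031), np.float64(-0.022), np.float64(0.002), np.float64(-0.0), np.float64(-0.0), np.float64(-0.067)]
[np.float64(0.032), np.float64(-0.02), np.float64(0.002), np.float64(-0.0), np.float64(-0.0), np.float64(-0.067)]
[np.float64(0.033), np.float64(-0.018), np.float64(0.002), np.float64(-0.0), np.float64(-0.0), np.float64(-0.067)]
[np.float64(0.034), np.float64(-0.015), np.float64(0.002), np.float64(-0.0), np.float64(-0.0), np.float64(-0.067)]
[np.float64(0.035), np.float64(-0.013), np.float64(0.002), np.float64(-0.0), np.float64(-0.0), np.float64(-0.067)]
[np.float64(0.036), np.float64(-0.011), np.float64(0.002), np.float64(-0.0), np.float64(-0.0), np.float64(-0.067)]
[np.float64(0.037), np.float64(-0.008), np.float64(0.002), np.float64(-0.0), np.float64(-0.0), np.float64(-0.067)]
[np.float64(0.037), np.float64(-0.006), np.float64(0.002), np.float64(-0.0), np.float64(-0.0), np.float64(-0.067)]
```

Emit:
play_rows(
  moves=[
    [0.031,-0.022,0,0,0,-0.067,0],
    [0.032,-0.02,0,0,0,-0.067,0],
    [0.033,-0.018,0,0,0,-0.067,0],
    [0.034,-0.015,0,0,0,-0.067,0],
    [0.035,-0.013,0,0,0,-0.067,0],
    [0.036,-0.011,0,0,0,-0.067,0],
    [0.037,-0.008,0,0,0,-0.067,0],
    [0.037,-0.006,0,0,0,-0.067,0],
  ],
)

```text
t: 1.2
eef_pos: [342.2, -375.5, 193.5]
tcp_rot: [3.14, 0.001, 0.779]
ft_force: [0.5, -0.0, 0.0]
opening: 0.385
```

```bash
python3 plan.py 638 -42 150 1.571 16
```

```text
t 1.2 p [ 342.2 -375.5  193.5] rpy [3.14e+00 1.00e-03 7.79e-01] F [ 0.5 -0.   0. ] op 0.385
[np.float64(0.028), np.float64(-0.002), np.float64(0.003), np.float64(0.0), np.float64(0.0), np.float64(-0.05)]
[np.float64(0.028), np.float64(-0.0), np.float64(0.003), np.float64(0.0), np.float64(0.0), np.float64(-0.05)]
[np.float64(0.028), np.float64(0.001), np.float64(0.003), np.float64(0.0), np.float64(0.0), np.float64(-0.05)]
[np.float64(0.028), np.float64(0.002), np.float64(0.003), np.float64(0.0), np.float64(0.0), np.float64(-0.05)]
[np.float64(0.028), np.float64(0.004), np.float64(0.003), np.float64(0.0), np.float64(0.0), np.float64(-0.05)]
[np.float64(0.027), np.float64(0.005), np.float64(0.003), np.float64(0.0), np.float64(0.0), np.float64(-0.05)]
[np.float64(0.027), np.float64(0.006), np.float64(0.003), np.float64(0.0), np.float64(0.0), np.float64(-0.05)]
[np.float64(0.027), np.float64(0.008), np.float64(0.003), np.float64(0.0), np.float64(0.0), np.float64(-0.05)]
```

Emit:
play_rows(
  moves=[
    [0.036,-0.002,0.002,0,0,-0.062,0],
    [0.036,0,0.002,0,0,-0.062,0],
    [0.036,0.001,0.002,0,0,-0.062,0],
    [0.036,0.002,0.002,0,0,-0.062,0],
    [0.035,0.005,0.002,0,0,-0.062,0],
    [0.035,0.006,0.002,0,0,-0.062,0],
    [0.034,0.008,0.002,0,0,-0.062,0],
    [0.034,0.009,0.002,0,0,-0.062,0],
  ],
)

```text
t: 2.0
eef_pos: [526.1, -141.9, 178.2]
tcp_rot: [3.137, 0.003, 1.297]
ft_force: [0.1, -0.2, -0.1]
opening: 0.007
```

```bash
python3 plan.py 638 -42 130 1.571 6
```

```text
t 2.0 p [ 526.1 -141.9  178.2] rpy [3.137e+00 3.000e-03 1.297e+00] F [ 0.1 -0.2 -0.1] op 0.007
[np.float64(0.021), np.float64(0.013), np.float64(0.008), np.float64(0.001), np.float64(0.001), np.float64(-0.046)]
[np.float64(0.02), np.float64(0.014), np.float64(0.008), np.float64(0.001), np.float64(0.001), np.float64(-0.046)]
[np.float64(0.02), np.float64(0.015), np.float64(0.008), np.float64(0.001), np.float64(0.001), np.float64(-0.046)]
[np.float64(0.019), np.float64(0.016), np.float64(0.008), np.float64(0.001), np.float64(0.001), np.float64(-0.046)]
[np.float64(0.018), np.float64(0.017), np.float64(0.008), np.float64(0.001), np.float64(0.001), np.float64(-0.046)]
[np.float64(0.017), np.float64(0.018), np.float64(0.008), np.float64(0.001), np.float64(0.001), np.float64(-0.046)]
```

Emit:
play_rows(
  moves=[
    [0.021,0.013,0.006,0.001,0.001,-0.05,0],
    [0.02,0.014,0.006,0.001,0.001,-0.05,0],
    [0.02,0.015,0.006,0,0,-0.05,0],
    [0.019,0.016,0.006,0,0,-0.05,0],
    [0.018,0.017,0.006,0,0,-0.05,0],
    [0.017,0.018,0.006,0,0,-0.03,0],
  ],
)

```text
t: 2.6
eef_pos: [639.7, -33.9, 141.9]
tcp_rot: [3.138, 0.002, 1.593]
ft_force: [-0.0, -0.1, 1.1]
opening: 0.008
```

```bash
python3 plan.py 638 -42 115 1.571 3
```

```text
t 2.6 p [639.7 -33.9 141.9] rpy [3.138e+00 2.000e-03 1.593e+00] F [-0.  -0.1  1.1] op 0.008
[np.float64(-0.003), np.float64(-0.001), np.float64(0.009), np.float64(0.001), np.float64(0.001), np.float64(0.007)]
[np.float64(-0.003), np.float64(-0.001), np.float64(0.009), np.float64(0.001), np.float64(0.001), np.float64(0.007)]
[np.float64(-0.003), np.float64(-0.001), np.float64(0.009), np.float64(0.001), np.float64(0.001), np.float64(0.007)]
```

Emit:
play_rows(
  moves=[
    [-0.005,-0.001,0.01,0.001,0.001,0.01,0],
    [-0.004,-0.001,0.01,0.001,0.001,0.01,0],
    [-0.001,0,0.01,0,0,0,0],
    [0,0,0,0,0,0,0],
    [0,0,0,0,0,0,0],
  ],
)

```text
t: 3.1
eef_pos: [637.6, -44.0, 108.4]
tcp_rot: [-3.141, -0.001, 1.572]
ft_force: [-0.1, -0.3, 0.4]
opening: 0.008
```

```bash
python3 plan.py 638 -42 95 1.571 2; python3 - <<'E'
from cell import *
from h import *
for n,b in(("top",(240,135,400,265)),("scene",(245,150,365,240))):
    c=read_camera(n);im=c["img"][b[1]:b[3],b[0]:b[2],::-1];cv2.imwrite(f"pics/a_{n}.png",cv2.resize(im,None,fx=4.5,fy=4.5,interpolation=cv2.INTER_CUBIC))
E
```

```text
t 3.1 p [637.6 -44.  108.4] rpy [-3.141e+00 -1.000e-03  1.572e+00] F [-0.1 -0.3  0.4] op 0.008
[np.float64(0.001), np.float64(0.0), np.float64(0.007), np.float64(-0.0), np.float64(-0.0), np.float64(0.001)]
[np.float64(0.001), np.float64(0.0), np.float64(0.007), np.float64(-0.0), np.float64(-0.0), np.float64(0.001)]
```

View pics/a_scene.png

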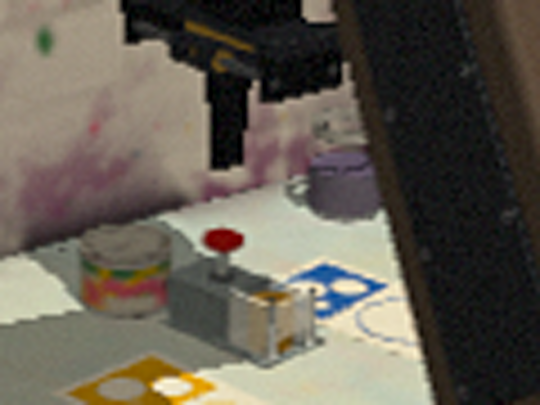

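Scene crop: the finger tips are at about (227,168) and the cap at (223,238), a larger gap than I expected. I'll check it by projection.

```bash
python3 - <<'E'
from cell import *
from h import *
S=read_camera("scene");s=state();p=s["eef_pos"];print(p)
for dz in(-14,0,64): 
    u=proj(S,p+np.array([0,0,dz]));print(dz,u,((u[0]-245)*4.5,(u[1]-150)*4.5))
u=proj(S,[638,-42,76]);print(((u[0]-245)*4.5,(u[1]-150)*4.5))
o=onz(S,245+227/4.5,150+168/4.5,94);print(o)
# tip height supposing at TCP xy
for z in(94,110,120,130,140):print(z,proj(S,[p[0],p[1],z]))
cv2.imwrite("pics/b.png",cv2.resize(S["img"][140:230,245:365,::-1],None,fx=6,fy=6,interpolation=cv2.INTER_NEAREST))
E
```

```text
[637.92158732 -43.68901187 108.93158948]
-14 (np.float64(294.48861456816934), np.float64(196.20664961569497)) (np.float64(222.69876555676203), np.float64(207.92992327062737))
0 (np.float64(294.5992032311546), np.float64(192.2659927861077)) (np.float64(223.19641454019572), np.float64(190.1969675374846))
64 (np.float64(295.11525839697157), np.float64(173.87716106751685)) (np.float64(225.51866278637206), np.float64(107.44722480382583))
(np.float64(220.17306441487256), np.float64(232.1933104364478))
[700.0756943  -97.81533657  94.        ]
94 (np.float64(294.4812844401023), np.float64(196.46784744962721))
110 (np.float64(294.60767613537683), np.float64(191.9640738824118))
120 (np.float64(294.6872105931493), np.float64(189.12998586879453))
130 (np.float64(294.76716410181416), np.float64(186.28096562146968))
140 (np.float64(294.84753998196015), np.float64(183.41689481636791))
```

View pics/b.png

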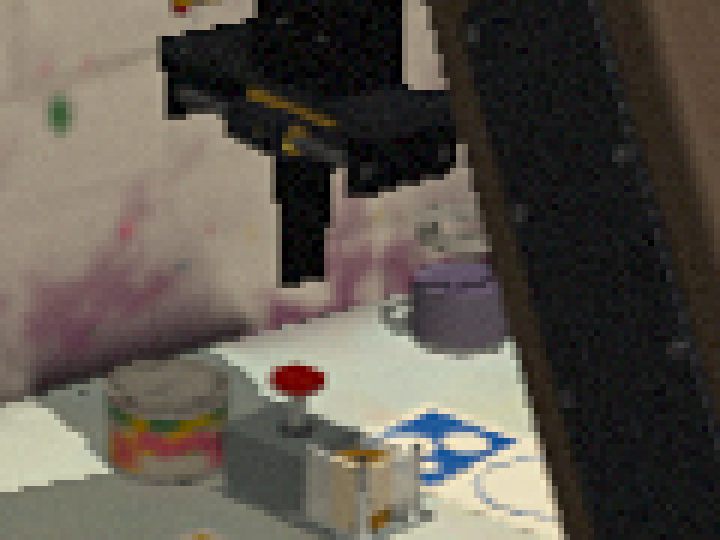

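View pics/a_top.png

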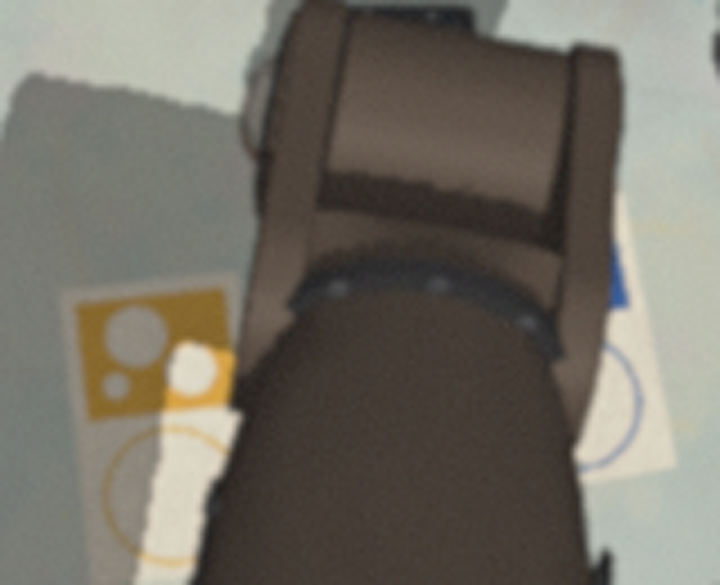

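The picture puts the tips near z=126, while the stated geometry says 94. I'll check this against the very first picture, when the gripper was open.

```bash
python3 - <<'E'
from cell import *
from h import *
S=read_camera("scene")
p=np.array([142.4,-608.6,194.2])
im=cv2.imread("pics/scene0.png");cv2.imwrite("pics/c.png",cv2.resize(im[100:200,480:560],None,fx=6,fy=6,interpolation=cv2.INTER_NEAREST))
yd=np.array([np.sin(.23),-np.cos(.23),0])
for k in(-50,0,50):
  for dz in(-14,0,64):
    u=proj(S,p+yd*k+[0,0,dz]);print(k,dz,np.round(u,1),((u[0]-480)*6,(u[1]-100)*6))
E
```

```text
-50 -14 [529.2 185.1] (np.float64(295.2485201986533), np.float64(510.6067892019297))
-50 0 [530.2 180.8] (np.float64(301.4932535060325), np.float64(485.01450982411313))
-50 64 [535.1 160.9] (np.float64(330.67701038360997), np.float64(365.4131077237845))
0 -14 [533.4 180.8] (np.float64(320.69620005714364), np.float64(484.8275242244572))
0 0 [534.5 176.6] (np.float64(326.89042429492633), np.float64(459.74342644316266))
0 64 [539.3 157.1] (np.float64(355.82289377209645), np.float64(342.57865074890987))
50 -14 [537.5 176.7] (np.float64(344.96896482953207), np.float64(460.2384835620938))
50 0 [538.5 172.6] (np.float64(351.1106179465637), np.float64(435.64347695032575))
50 64 [543.3 153.5] (np.float64(379.7831346105461), np.float64(320.82085126815207))
```

View pics/c.png

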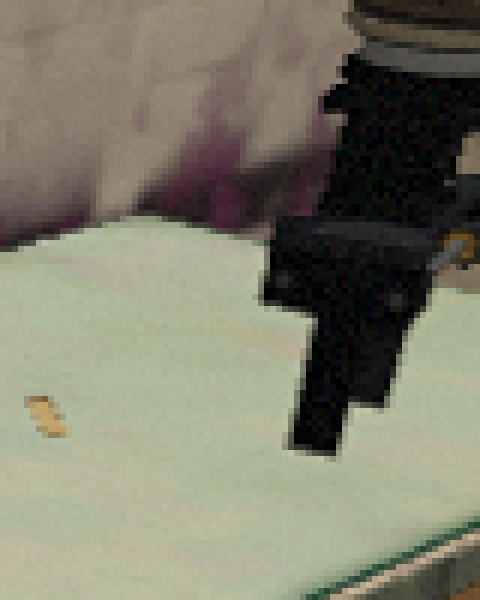

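Both pictures agree: seen in the images, the tips are about 32 mm higher than the stated 14 mm ahead of the TCP (the shift is in z, since the columns match). I can't rule out an image error, so I'll go down guarded in small steps, with the force as the judge: contact expected at TCP z≈90 by the text, ≈59 by the picture.

Emit:
play_rows(
  moves=[
    [0.001,0,0.006,0,0,0,0],
    [0.001,0,0.006,0,0,0,0],
    [0,0,0,0,0,0,0],
  ],
)

```text
t: 3.6
eef_pos: [638.2, -41.4, 96.8]
tcp_rot: [3.139, -0.0, 1.573]
ft_force: [0.9, -0.4, 0.5]
opening: 0.004
```

Emit:
play_rows(
  moves=[
    [0,0,0.006,0,0,0,0],
    [0,0,0,0,0,0,0],
  ],
)

```text
t: 3.8
eef_pos: [638.1, -41.2, 90.1]
tcp_rot: [3.14, -0.0, 1.573]
ft_force: [0.3, -0.2, -0.6]
opening: 0.005
```

Emit:
play_rows(
  moves=[
    [0,0,0.005,0,0,0,0],
    [0,0,0,0,0,0,0],
  ],
)

```text
t: 4.0
eef_pos: [638.1, -41.2, 84.5]
tcp_rot: [3.14, -0.0, 1.573]
ft_force: [0.1, 0.7, 0.3]
opening: 0.005
```

There's no force at 84.5, so the picture was right. I'll continue down guarded.

Emit:
play_rows(
  moves=[
    [0,0,0.006,0,0,0,0],
    [0,0,0.006,0,0,0,0],
    [0,0,0,0,0,0,0],
  ],
)

```text
t: 4.3
eef_pos: [638.2, -41.2, 71.4]
tcp_rot: [3.14, -0.0, 1.573]
ft_force: [0.4, 0.5, -1.5]
opening: 0.008
```

```bash
python3 - <<'E'
from cell import *
from h import *
S=read_camera("scene");print(state()["eef_pos"],state()["ft_force"])
cv2.imwrite("pics/d.png",cv2.resize(S["img"][140:230,245:365,::-1],None,fx=6,fy=6,interpolation=cv2.INTER_NEAREST))
E
```

```text
[638.33367789 -41.21095153  71.77837255] [0.09646999 0.62604506 0.12415185]
```

View pics/d.png

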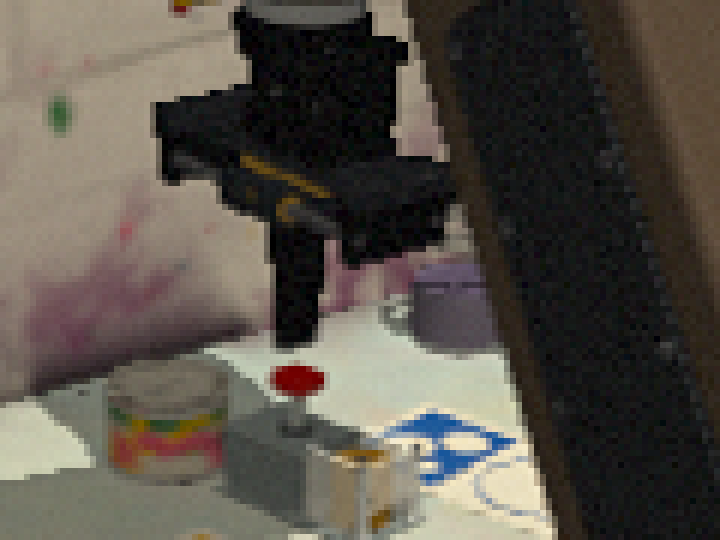

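The tips are centred over the cap (column 298 against 298), with the tips about 11–13 mm above it. Contact is expected at TCP z≈59.

Emit:
play_rows(
  moves=[
    [0,0,0.006,0,0,0,0],
    [0,0,0.005,0,0,0,0],
    [0,0,0,0,0,0,0],
  ],
)

```text
t: 4.65
eef_pos: [638.5, -41.3, 60.0]
tcp_rot: [3.139, -0.0, 1.573]
ft_force: [-0.8, -0.1, 0.2]
opening: 0.007
```

Emit:
play_rows(
  moves=[
    [0,0,0.005,0,0,0,0],
    [0,0,0,0,0,0,0],
  ],
)

```text
t: 4.85
eef_pos: [638.9, -41.3, 55.0]
tcp_rot: [3.138, 0.0, 1.573]
ft_force: [-1.2, 0.0, 6.4]
opening: 0.003
```

Contact at about 57–59 with 6.4 N, as the plunger should give. I'll press on to the stop.

Emit:
play_rows(
  moves=[
    [0,0,0.004,0,0,0,0],
    [0,0,0.004,0,0,0,0],
    [0,0,0.004,0,0,0,0],
    [0,0,0.004,0,0,0,0],
  ],
)

```text
t: 5.25
eef_pos: [639.0, -41.3, 42.3]
tcp_rot: [3.137, 0.001, 1.573]
ft_force: [-2.5, -0.4, 9.9]
opening: 0.003
```

Emit:
play_rows(
  moves=[
    [0,0,0.003,0,0,0,0],
    [0,0,0.002,0,0,0,0],
  ],
)

```text
t: 5.45
eef_pos: [639.0, -41.3, 38.8]
tcp_rot: [3.136, 0.001, 1.573]
ft_force: [-3.5, 0.1, 8.3]
opening: 0.004
```

Emit:
play_rows(
  moves=[
    [0,0,0.003,0,0,0,0],
    [0,0,0.003,0,0,0,0],
  ],
)

```text
t: 5.65
eef_pos: [639.1, -41.4, 34.7]
tcp_rot: [3.135, 0.001, 1.574]
ft_force: [-4.2, 0.1, 11.2]
opening: 0.004
```

Emit:
play_rows(
  moves=[
    [0,0,0.003,0,0,0,0],
    [0,0,0.002,0,0,0,0],
  ],
)

```text
t: 5.85
eef_pos: [639.2, -41.4, 31.8]
tcp_rot: [3.134, 0.001, 1.574]
ft_force: [-7.3, 1.3, 21.3]
opening: 0.004
```

21 N, so it's at the firm stop. Now I'll let it up, straight and well clear.

Emit:
play_rows(
  moves=[
    [0,0,-0.006,0,0,0,0],
    [0,0,-0.008,0,0,0,0],
    [0,0,-0.01,0,0,0,0],
    [0,0,-0.012,0,0,0,0],
    [0,0,-0.02,0,0,0,0],
    [0,0,-0.025,0,0,0,0],
    [0,0,-0.025,0,0,0,0],
    [0,0,-0.01,0,0,0,0],
  ],
)

```text
t: 6.65
eef_pos: [637.4, -41.1, 154.1]
tcp_rot: [3.136, 0.001, 1.574]
ft_force: [-0.2, 0.1, -0.7]
opening: 0.004
```

```bash
python3 - <<'E'
from cell import *
from h import *
S=read_camera("scene");print(state()["eef_pos"],state()["ft_force"])
cv2.imwrite("pics/e.png",cv2.resize(S["img"][160:260,245:365,::-1],None,fx=6,fy=6,interpolation=cv2.INTER_NEAREST))
E
```

```text
[637.71042831 -41.11919017 154.85159697] [0.42667782 0.62240904 1.46553539]
```

View pics/e.png

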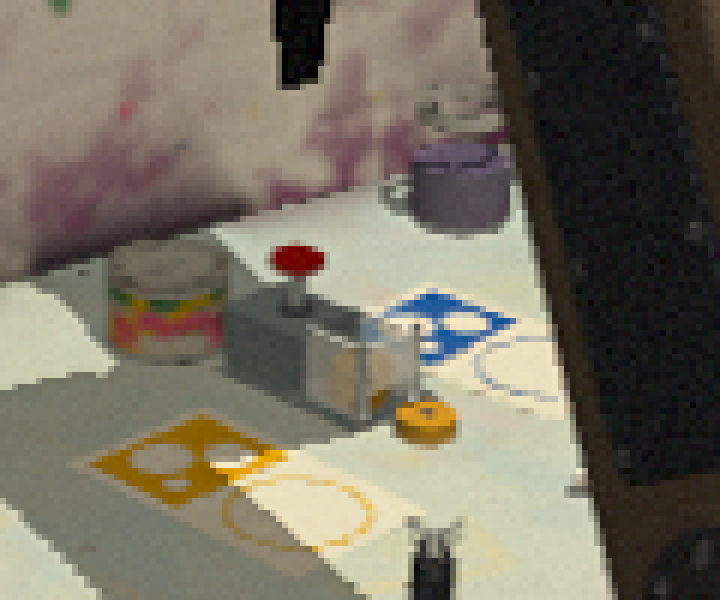

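One weight is out, at crop (426,411), i.e. scene (316,228.5). The cap is back up and the rest of the stack is inside. From the plunger, the true tip height is TCP z + about 18–19. Next I'll locate the weight.

```bash
cat > w.py <<'E'
from cell import *
from h import *
import sys
S=read_camera("scene");im=S["img"]
x0,y0,x1,y1=map(int,sys.argv[1:5]) 
hsv=cv2.cvtColor(im,cv2.COLOR_RGB2HSV).astype(int)
m=((hsv[...,0]>10)&(hsv[...,0]<26)&(hsv[...,1]>130)&(hsv[...,2]>60))
k=np.zeros_like(m);k[y0:y1,x0:x1]=m[y0:y1,x0:x1]
n,l,st,ce=cv2.connectedComponentsWithStats(k.astype(np.uint8));i=1+np.argmax(st[1:,4])
bx=st[i];u=bx[0]+bx[2]/2-.5
# silhouette: left/right extents at mid height; centroid ~ z 6
print("bbox",bx,"cen",ce[i].round(1),"pos z~7",onz(S,*ce[i],7.0).round(1),"width mm",bx[2]*np.linalg.norm(onz(S,u+.5,ce[i][1],6)-onz(S,u-.5,ce[i][1],6)))
E
python3 w.py 308 222 330 238
python3 - <<'E'
from cell import *
from h import *
S=read_camera("scene");print(onz(S,316,228.5,12),[np.round(proj(S,[x,y,0]),1) for x,y in((540,-56),(562,-163.5))])
T=read_camera("top");cv2.imwrite("pics/f.png",cv2.resize(T["img"][150:270,240:400,::-1],None,fx=4.5,fy=4.5))
E
```

```text
bbox [311 227  10   7  62] cen [315.6 230. ] pos z~7 [539.8 -55.4   7. ] width mm 32.53782230069108
[539.76032398 -56.9319285   12.        ] [array([315.6, 231.9]), array([335.2, 221.2])]
```

View pics/f.png

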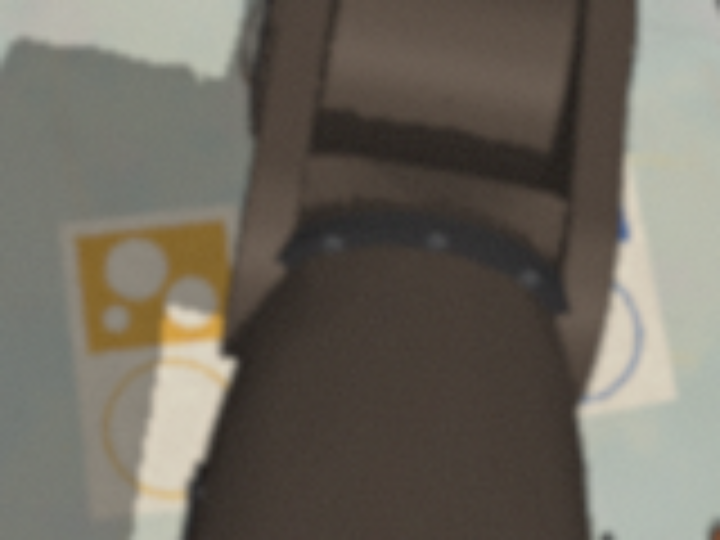

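The weight is at (540,-56), just on the landing point, and 32.5 mm wide in the image. The push runs along u=(0.20,-0.98) for about 110 mm. With yaw 0.2 the flat back of the shut fingers faces u, and the gripper body stays clear of the cap. First I'll go high to (532,-14) and turn.

```bash
python3 plan.py 532 -14 150 0.2 11; 
```

```text
t 6.85 p [636.4 -40.9 150.7] rpy [3.14  0.    1.574] F [-0.3 -0.2 -0.2] op 0.004
[np.float64(0.002), np.float64(-0.009), np.float64(0.0), np.float64(0.0), np.float64(-0.0), np.float64(0.125)]
[np.float64(0.001), np.float64(-0.01), np.float64(0.0), np.float64(0.0), np.float64(-0.0), np.float64(0.125)]
[np.float64(0.0), np.float64(-0.01), np.float64(0.0), np.float64(0.0), np.float64(-0.0), np.float64(0.125)]
[np.float64(-0.001), np.float64(-0.01), np.float64(0.0), np.float64(0.0), np.float64(-0.0), np.float64(0.125)]
[np.float64(-0.002), np.float64(-0.01), np.float64(0.0), np.float64(0.0), np.float64(-0.0), np.float64(0.125)]
[np.float64(-0.004), np.float64(-0.009), np.float64(0.0), np.float64(0.0), np.float64(-0.0), np.float64(0.125)]
[np.float64(-0.005), np.float64(-0.009), np.float64(0.0), np.float64(0.0), np.float64(-0.0), np.float64(0.125)]
[np.float64(-0.006), np.float64(-0.008), np.float64(0.0), np.float64(0.0), np.float64(-0.0), np.float64(0.125)]
```

Emit:
play_rows(
  moves=[
    [0.003,-0.012,0,0,0,0.14,0],
    [0.001,-0.012,0,0,0,0.14,0],
    [0,-0.012,0,0,0,0.14,0],
    [-0.002,-0.012,0,0,0,0.14,0],
    [-0.004,-0.012,0,0,0,0.14,0],
    [-0.005,-0.011,0,0,0,0.14,0],
    [-0.006,-0.01,0,0,0,0.14,0],
    [-0.007,-0.009,0,0,0,0.14,0],
  ],
)

```text
t: 7.65
eef_pos: [536.0, -13.3, 138.4]
tcp_rot: [-3.132, 0.015, 0.411]
ft_force: [-0.4, -0.9, 0.1]
opening: 0.004
```

```bash
python3 plan.py 532 -14 130 0.2 5; 
```

```text
t 7.65 p [536.  -13.3 138.4] rpy [-3.132  0.015  0.411] F [-0.4 -0.9  0.1] op 0.004
[np.float64(-0.001), np.float64(-0.0), np.float64(0.002), np.float64(-0.002), np.float64(0.003), np.float64(0.042)]
[np.float64(-0.001), np.float64(-0.0), np.float64(0.002), np.float64(-0.002), np.float64(0.003), np.float64(0.042)]
[np.float64(-0.001), np.float64(-0.0), np.float64(0.002), np.float64(-0.002), np.float64(0.003), np.float64(0.042)]
[np.float64(-0.001), np.float64(-0.0), np.float64(0.002), np.float64(-0.002), np.float64(0.003), np.float64(0.042)]
[np.float64(-0.001), np.float64(-0.0), np.float64(0.002), np.float64(-0.002), np.float64(0.003), np.float64(0.042)]
```

Emit:
play_rows(
  moves=[
    [0,0,0.004,-0.003,0.004,0.05,0],
    [-0.001,0,0.01,-0.002,0.003,0.05,0],
    [-0.001,0,0.01,-0.002,0.003,0.05,0],
    [-0.001,0,0.01,-0.002,0.003,0.04,0],
    [0,0,0.01,0,0,0.02,0],
    [0,0,0.005,0,0,0,0],
    [0,0,0,0,0,0,0],
  ],
)

```text
t: 8.35
eef_pos: [526.9, -13.0, 79.7]
tcp_rot: [-3.138, 0.016, 0.188]
ft_force: [0.9, -0.3, 0.2]
opening: 0.003
```

```bash
python3 plan.py 532 -14 20 0.2 6; python3 - <<'E'
from cell import *
from h import *
S=read_camera("scene");s=state();p=s["eef_pos"];print(proj(S,p+np.array([0,0,18])))
cv2.imwrite("pics/g.png",cv2.resize(S["img"][160:260,245:365,::-1],None,fx=6,fy=6,interpolation=cv2.INTER_NEAREST))
E
```

```text
t 8.35 p [526.9 -13.   79.7] rpy [-3.138  0.016  0.188] F [ 0.9 -0.3  0.2] op 0.003
[np.float64(0.001), np.float64(0.0), np.float64(0.01), np.float64(-0.001), np.float64(0.003), np.float64(-0.002)]
[np.float64(0.001), np.float64(0.0), np.float64(0.01), np.float64(-0.001), np.float64(0.003), np.float64(-0.002)]
[np.float64(0.001), np.float64(0.0), np.float64(0.01), np.float64(-0.001), np.float64(0.003), np.float64(-0.002)]
[np.float64(0.001), np.float64(0.0), np.float64(0.01), np.float64(-0.001), np.float64(0.003), np.float64(-0.002)]
[np.float64(0.001), np.float64(0.0), np.float64(0.01), np.float64(-0.001), np.float64(0.003), np.float64(-0.002)]
[np.float64(0.001), np.float64(0.0), np.float64(0.01), np.float64(-0.001), np.float64(0.003), np.float64(-0.002)]
(np.float64(309.24328429861976), np.float64(208.71539939688302))
```

View pics/g.png

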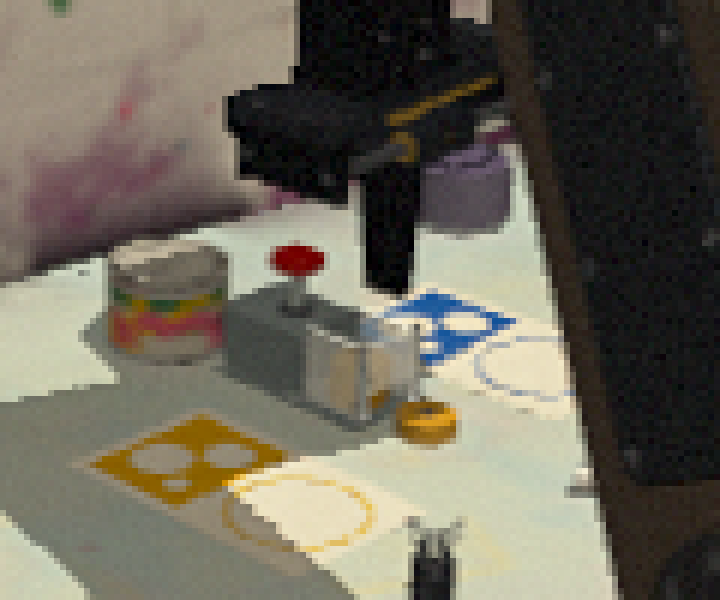

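The tip is seen at crop (388,290) against a predicted (385,292), so the corrected tool length fits. I'll descend beside the weight.

Emit:
play_rows(
  moves=[
    [0.001,0,0.012,-0.001,0.003,0,0],
    [0.001,0,0.012,-0.001,0.003,0,0],
    [0.001,0,0.012,-0.001,0.003,0,0],
    [0.001,0,0.012,-0.001,0.003,0,0],
    [0.001,0,0.01,0,0.002,0,0],
    [0,0,0,0,0,0,0],
  ],
)

```text
t: 9.0
eef_pos: [533.8, -12.4, 22.1]
tcp_rot: [3.139, -0.004, 0.192]
ft_force: [0.2, -0.5, 0.0]
opening: 0.009
```

```bash
python3 plan.py 532 -14 -12 0.2 3
```

```text
t 9.0 p [533.8 -12.4  22.1] rpy [ 3.139 -0.004  0.192] F [ 0.2 -0.5  0. ] op 0.009
[np.float64(-0.001), np.float64(0.0), np.float64(0.011), np.float64(0.001), np.float64(-0.001), np.float64(-0.003)]
[np.float64(-0.001), np.float64(0.0), np.float64(0.011), np.float64(0.001), np.float64(-0.001), np.float64(-0.003)]
[np.float64(-0.001), np.float64(0.0), np.float64(0.011), np.float64(0.001), np.float64(-0.001), np.float64(-0.003)]
```

Emit:
play_rows(
  moves=[
    [0,0,0.01,0,0,0,0],
    [0,0,0.009,0,0,0,0],
    [0,0,0,0,0,0,0],
  ],
)

```text
t: 9.3
eef_pos: [534.5, -12.6, 2.5]
tcp_rot: [3.139, -0.005, 0.192]
ft_force: [0.0, -0.6, -0.4]
opening: 0.008
```

Emit:
play_rows(
  moves=[
    [0,0,0.006,0,0,0,0],
    [0,0,0.006,0,0,0,0],
    [0,0,0,0,0,0,0],
  ],
)

```text
t: 9.6
eef_pos: [534.7, -12.6, -10.3]
tcp_rot: [3.138, -0.005, 0.192]
ft_force: [0.1, 0.2, -0.3]
opening: 0.009
```

```bash
python3 plan.py 532 -14 -12 0.2 3;python3 w.py 305 218 350 240; python3 - <<'E'
from cell import *
from h import *
S=read_camera("scene");s=state();p=s["eef_pos"];print(proj(S,p+np.array([0,0,18])))
cv2.imwrite("pics/i.png",cv2.resize(S["img"][160:260,245:365,::-1],None,fx=6,fy=6,interpolation=cv2.INTER_NEAREST))
E
```

```text
t 9.6 p [534.7 -12.6 -10.3] rpy [ 3.138 -0.005  0.192] F [ 0.1  0.2 -0.3] op 0.009
[np.float64(-0.001), np.float64(0.0), np.float64(0.001), np.float64(0.001), np.float64(-0.002), np.float64(-0.003)]
[np.float64(-0.001), np.float64(0.0), np.float64(0.001), np.float64(0.001), np.float64(-0.002), np.float64(-0.003)]
[np.float64(-0.001), np.float64(0.0), np.float64(0.001), np.float64(0.001), np.float64(-0.002), np.float64(-0.003)]
bbox [311 227  10   7  62] cen [315.4 229.9] pos z~7 [540.6 -55.5   7. ] width mm 32.55128101569908
(np.float64(306.42453168851), np.float64(233.72767450518992))
```

View pics/i.png

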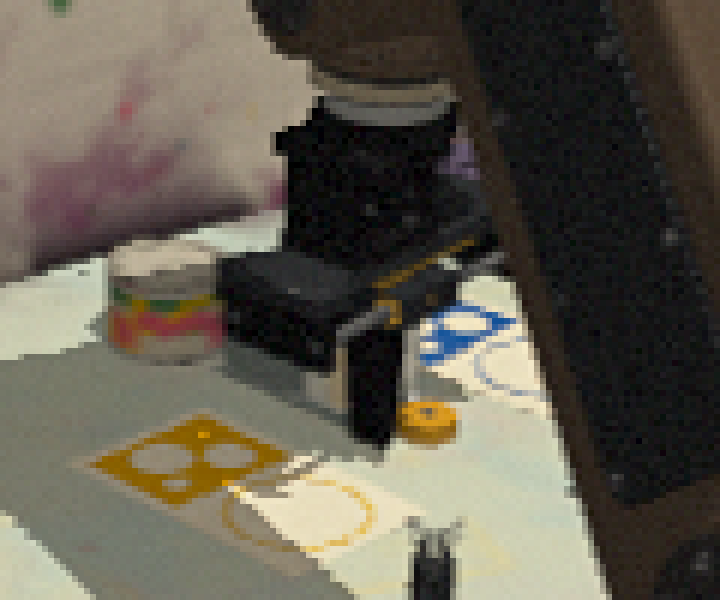

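The tips are about 8 mm up, beside the weight at (540.5,-56), with the dispenser clear. I'll push along tool +y, lowering 2 mm first.

Emit:
play_rows(
  moves=[
    [0,0.004,0.002,0,0,0,0],
    [0,0.006,0,0,0,0,0],
    [0,0.006,0,0,0,0,0],
    [0,0.006,0,0,0,0,0],
    [0,0.006,0,0,0,0,0],
    [0,0.006,0,0,0,0,0],
  ],
)

```text
t: 10.3
eef_pos: [542.4, -48.8, -11.1]
tcp_rot: [3.138, -0.007, 0.193]
ft_force: [-0.4, -0.1, -0.5]
opening: 0.001
```

```bash
python3 plan.py 558 -134 -12 0.192 8;python3 w.py 305 215 350 240
```

```text
t 10.3 p [542.4 -48.8 -11.1] rpy [ 3.138 -0.007  0.193] F [-0.4 -0.1 -0.5] op 0.001
[np.float64(-0.0), np.float64(0.011), np.float64(0.0), np.float64(0.0), np.float64(-0.001), np.float64(0.0)]
[np.float64(-0.0), np.float64(0.011), np.float64(0.0), np.float64(0.0), np.float64(-0.001), np.float64(0.0)]
[np.float64(-0.0), np.float64(0.011), np.float64(0.0), np.float64(0.0), np.float64(-0.001), np.float64(0.0)]
[np.float64(-0.0), np.float64(0.011), np.float64(0.0), np.float64(0.0), np.float64(-0.001), np.float64(0.0)]
[np.float64(-0.0), np.float64(0.011), np.float64(0.0), np.float64(0.0), np.float64(-0.001), np.float64(0.0)]
[np.float64(-0.0), np.float64(0.011), np.float64(0.0), np.float64(0.0), np.float64(-0.001), np.float64(0.0)]
[np.float64(-0.0), np.float64(0.011), np.float64(0.0), np.float64(0.0), np.float64(-0.001), np.float64(0.0)]
[np.float64(-0.0), np.float64(0.011), np.float64(0.0), np.float64(0.0), np.float64(-0.001), np.float64(0.0)]
bbox [315 225   9   8  42] cen [319.5 228.9] pos z~7 [538.3 -71.1   7. ] width mm 29.440462777763273
```

```bash
python3 - <<'E'
from cell import *
from h import *
S=read_camera("scene")
cv2.imwrite("pics/j.png",cv2.resize(S["img"][190:250,285:365,::-1],None,fx=9,fy=9,interpolation=cv2.INTER_NEAREST))
E
```

```text
(no output)
```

View pics/j.png

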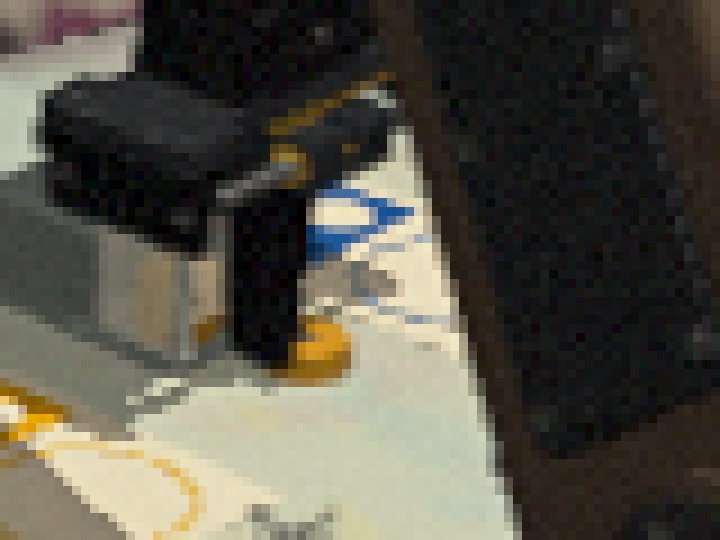

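The weight is being pushed ahead of the fingers, at crop (318,350), and forces are near zero. I'll continue.

Emit:
play_rows(
  moves=[
    [0,0.006,0,0,-0.001,0,0],
    [0,0.007,0,0,-0.001,0,0],
    [0,0.007,0,0,0,0,0],
    [0,0.007,0,0,0,0,0],
    [0,0.007,0,0,0,0,0],
    [0,0.006,0,0,0,0,0],
    [0,0.004,0,0,0,0,0],
  ],
)

```text
t: 11.1
eef_pos: [551.5, -95.6, -10.9]
tcp_rot: [3.138, -0.005, 0.192]
ft_force: [-0.7, -0.3, -0.2]
opening: 0.004
```

```bash
python3 plan.py 558 -134 -12 0.192 8|head -2;python3 w.py 305 210 350 240; python3 - <<'E'
from cell import *
from h import *
S=read_camera("scene")
cv2.imwrite("pics/k.png",cv2.resize(S["img"][190:250,285:365,::-1],None,fx=9,fy=9,interpolation=cv2.INTER_NEAREST))
T=read_camera("top")
cv2.imwrite("pics/kt.png",cv2.resize(T["img"][180:260,300:400,::-1],None,fx=6,fy=6,interpolation=cv2.INTER_NEAREST))
E
```

```text
t 11.1 p [551.5 -95.6 -10.9] rpy [ 3.138 -0.005  0.192] F [-0.7 -0.3 -0.2] op 0.004
[np.float64(-0.0), np.float64(0.005), np.float64(0.0), np.float64(0.0), np.float64(-0.001), np.float64(0.0)]
bbox [323 221   9   7  39] cen [328.  224.4] pos z~7 [ 547.  -116.4    7. ] width mm 30.064640888108695
```

View pics/k.png

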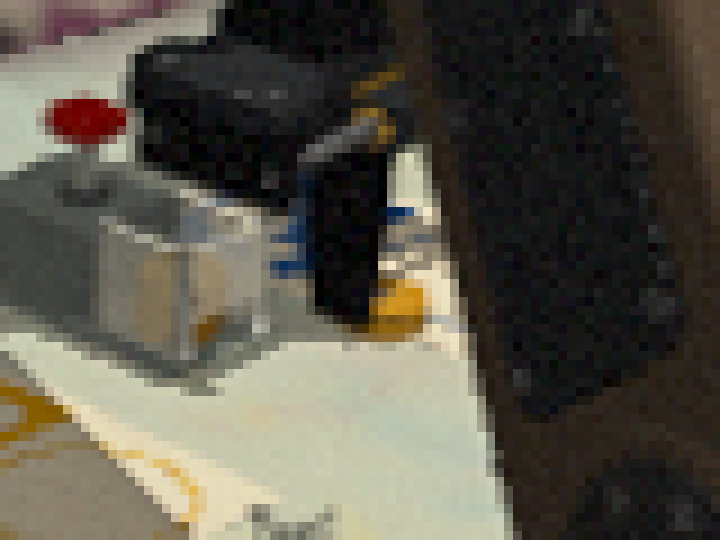

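View pics/kt.png

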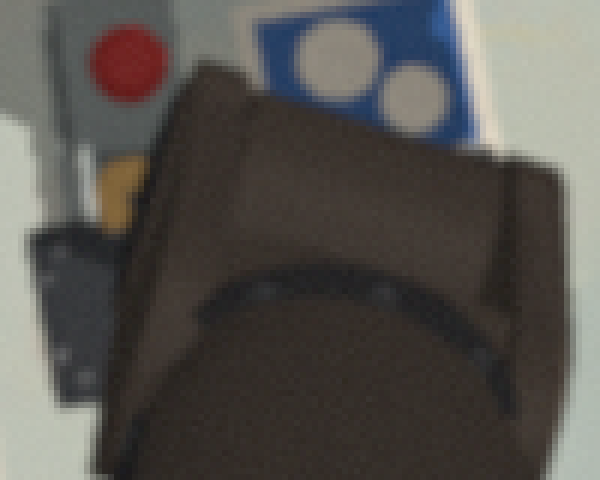

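```bash
python3 - <<'E'
from cell import *
from h import *
S=read_camera("scene")
print(onz(S,326.4,225.6,0),onz(S,315.6,231.6,0))
E
```

```text
[ 553.87704334 -115.93241634    0.        ] [541.37111439 -57.32049993   0.        ]
```

The weight is at about (554,-116), 20.5 mm ahead of the TCP and on the line to the ring. It has about 47 mm left, and I'll slow at the end.

Emit:
play_rows(
  moves=[
    [0,0.005,0,0,0,0,0],
    [0,0.007,0,0,0,0,0],
    [0,0.007,0,0,0,0,0],
    [0,0.007,0,0,0,0,0],
    [0,0.006,0,0,0,0,0],
    [0,0.005,0,0,0,0,0],
    [0,0.004,0,0,0,0,0],
    [0,0.002,0,0,0,0,0],
  ],
)

```text
t: 12.1
eef_pos: [560.1, -140.4, -10.8]
tcp_rot: [3.138, -0.004, 0.193]
ft_force: [-0.0, 1.2, -0.1]
opening: 0.008
```

```bash
python3 plan.py;python3 w.py 318 210 350 235; python3 - <<'E'
from cell import *
from h import *
S=read_camera("scene")
cv2.imwrite("pics/l.png",cv2.resize(S["img"][190:250,285:365,::-1],None,fx=9,fy=9,interpolation=cv2.INTER_NEAREST))
E
```

```text
t 12.1 p [ 560.1 -140.4  -10.8] rpy [ 3.138 -0.004  0.193] F [-0.   1.2 -0.1] op 0.008
bbox [332 219   5   4  14] cen [334.6 220.7] pos z~7 [ 555.1 -154.1    7. ] width mm 17.000292985696422
```

View pics/l.png

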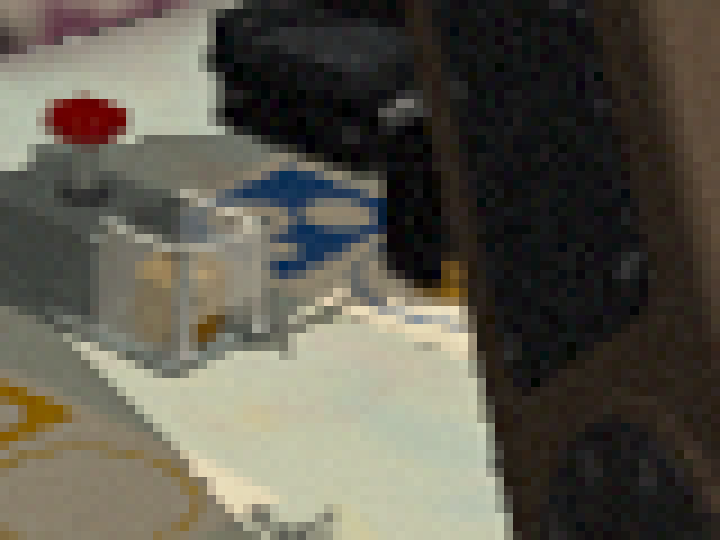

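The weight is now mostly hidden, expected at about (564,-161). I'll back off, lift and swing away to look.

Emit:
play_rows(
  moves=[
    [0,-0.006,0,0,0,0,0],
    [0,-0.01,0,0,0,0,0],
    [-0.003,-0.004,-0.01,0,0,0,0],
    [-0.003,0,-0.025,0,0,0,0],
    [0,0,-0.035,0,0,0,0],
    [0,0,-0.04,0,0,0,0],
    [0,0,-0.04,0,0,0,0],
    [0,0,-0.02,0,0,0,0],
  ],
)

```text
t: 13.0
eef_pos: [545.5, -115.0, 165.3]
tcp_rot: [-3.142, 0.002, 0.197]
ft_force: [-0.4, -0.3, 0.5]
opening: 0.004
```

Emit:
play_rows(
  moves=[
    [0,0.03,0,0,0,0,0],
    [0,0.04,0,0,0,0,0],
    [-0.01,0.045,0,0,0,0,0],
    [-0.01,0.045,0,0,0,0,0],
    [-0.01,0.045,0,0,0,0,0],
    [-0.01,0.04,0,0,0,0,0],
    [-0.01,0.03,0,0,0,0,0],
    [0,0,0,0,0,0,0],
  ],
)

```text
t: 13.8
eef_pos: [551.3, -398.2, 177.8]
tcp_rot: [3.135, -0.007, 0.207]
ft_force: [-0.2, 0.3, -0.2]
opening: 0.006
```

```bash
python3 plan.py; python3 - <<'E'
from cell import *
from h import *
S=read_camera("scene")
cv2.imwrite("pics/m.png",cv2.resize(S["img"][170:270,245:365,::-1],None,fx=6,fy=6,interpolation=cv2.INTER_NEAREST))
T=read_camera("top")
cv2.imwrite("pics/mt.png",cv2.resize(T["img"][135:265,240:400,::-1],None,fx=5,fy=4.6,interpolation=cv2.INTER_CUBIC))
E
```

```text
t 13.8 p [ 551.3 -398.2  177.8] rpy [ 3.135 -0.007  0.207] F [-0.2  0.3 -0.2] op 0.006
```

View pics/m.png

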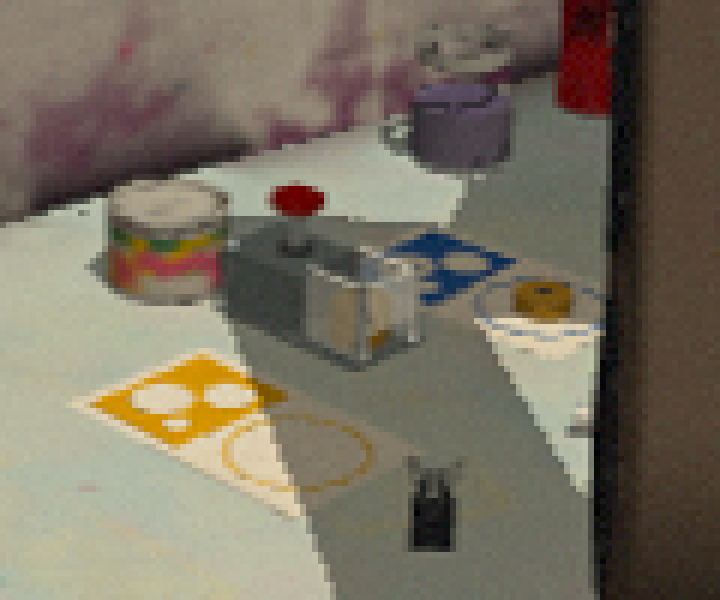

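View pics/mt.png

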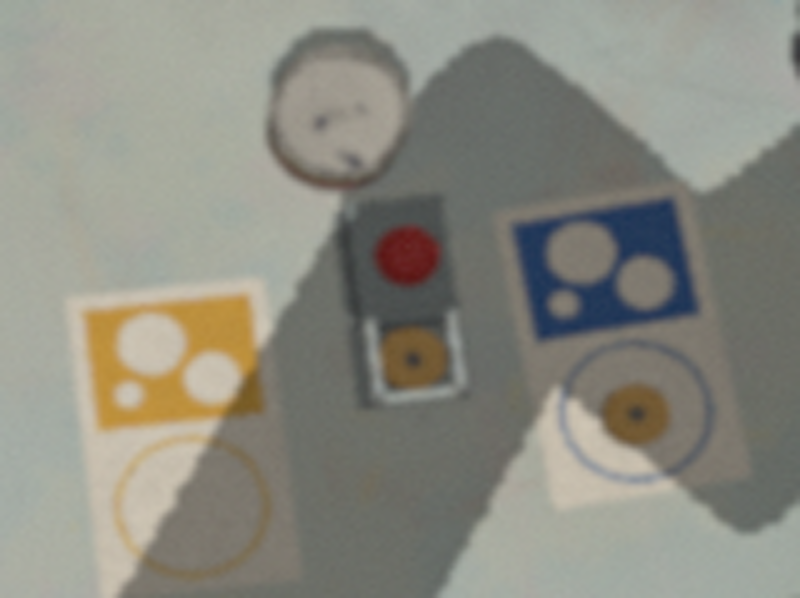

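Top view: the weight at crop (636,413) sits on the ring centre (636,411), well inside. Two weights remain in the magazine, the cap is up, and the tin, sheets and clip are where they were. Handing in.

```bash
python3 - <<'E'
from cell import *
s=state();print(s["t"],s["qvel"].round(3),s["ft_force"].round(1));print(job_done())
E
```

```text
13.9 [ 0.029 -0.009  0.017  0.003 -0.004  0.005] [-0.4  0.8 -0.5]
the job is handed in; nothing more can be done
None
```

I pressed the grey dispenser's plunger once, and one brass weight came out. I pushed it about 110 mm with the backs of the shut fingertips, and it now lies in the middle of the blue ring. The job was handed in at 13.9 s.

- **Press:** the spring took about 6 N at first and about 11 N near the bottom. It met the firm stop at 21 N, and then I let the plunger back up.
- **Push:** the force readings between the short pushes were about 1 N or less. I did not grip, lift or press on the weight.
- **Last pictures:** in the top view the weight's centre is within about 1 mm of the ring centre, where about 19 mm is allowed. The plunger cap is up and the rest of the stack is still in the magazine. The tin, clip and sheets look unmoved. I did not check the scissors, marker, scraper and jar in a last picture, but the arm worked well clear of them.
- **One disagreement:** the fingertips stand about 18 mm behind the reported TCP, not 14 mm ahead as stated. The scene camera and the first touch on the plunger agreed on this, so I used the measured value.

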